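Carry the underglaze row over to the decorating caddy

TASK

Decorating is about to start: move the four underglaze bottles from the plywood storage rack into the grey-blue steel caddy, one bottle to a bay, standing upright on the bay's floor. Keep them in the same left-to-right order that they have in the storage rack, where the fired colour chips on the ledge go on showing it, so that the painter can reach for the colours by place; set each bottle down without dropping it, and do not lay or tip any of them over on the way.

Things in the scene. Friction and masses are not known exactly. Their poses are not given: they have to be found in the camera images.
- bottle_blue: the slate-blue underglaze bottle: upright closed plastic bottle with a white screw cap, 100 mm tall; body round, 47 mm wide, straight from 5 to about 70 mm above its foot; cap 31 mm wide, the top 20 mm; about 0.1 kg. Origin: centre of its underside, z up. It starts in one of the storage rack's four holes.
- chip_blue: the blue fired colour chip: a glazed tile 26 x 30 x 4 mm, fixed sloping on the ledge of the storage rack, 50 mm in front of (towards the rack's -x) the hole in which the blue bottle starts; it stays there. Origin: centre of the chip on the ledge, 8 mm above the table; x and y parallel to the rack's.
- bottle_red: the dull red underglaze bottle: upright closed plastic bottle with a white screw cap, 104 mm tall; body round, 47 mm wide, straight from 5 to about 70 mm above its foot; cap 31 mm wide, the top 20 mm; about 0.1 kg. Origin: centre of its underside, z up. It starts in one of the storage rack's four holes.
- chip_red: the red fired colour chip: a glazed tile 26 x 30 x 4 mm, fixed sloping on the ledge of the storage rack, 50 mm in front of (towards the rack's -x) the hole in which the red bottle starts; it stays there. Origin: centre of the chip on the ledge, 8 mm above the table; x and y parallel to the rack's.
- bottle_green: the dark green underglaze bottle: upright closed plastic bottle with a white screw cap, 100 mm tall; body round, 47 mm wide, straight from 5 to about 70 mm above its foot; cap 31 mm wide, the top 20 mm; about 0.1 kg. Origin: centre of its underside, z up. It starts in one of the storage rack's four holes.
- chip_green: the green fired colour chip: a glazed tile 26 x 30 x 4 mm, fixed sloping on the ledge of the storage rack, 50 mm in front of (towards the rack's -x) the hole in which the green bottle starts; it stays there. Origin: centre of the chip on the ledge, 8 mm above the table; x and y parallel to the rack's.
- bottle_yellow: the ochre-yellow underglaze bottle: upright closed plastic bottle with a white screw cap, 104 mm tall; body round, 47 mm wide, straight from 5 to about 70 mm above its foot; cap 31 mm wide, the top 20 mm; about 0.1 kg. Origin: centre of its underside, z up. It starts in one of the storage rack's four holes.
- chip_yellow: the yellow fired colour chip: a glazed tile 26 x 30 x 4 mm, fixed sloping on the ledge of the storage rack, 50 mm in front of (towards the rack's -x) the hole in which the yellow bottle starts; it stays there. Origin: centre of the chip on the ledge, 8 mm above the table; x and y parallel to the rack's.
- storage_rack: plywood rack, fixed, 74 mm deep, 274 long, with a 30 mm chip ledge in front. Origin: centre of its underside (without ledge) on the table; x to its back, y along the row to its left end, z up. Four round holes, 57 mm wide, at x 0, y +96, +32, -32, -96 mm (left to right) in a top board with its upper face at z 40 mm (end cheeks 44); bottles stand on the lower board, z 10 mm.
- caddy: grey-blue sheet-steel caddy, fixed, 69 mm deep, 262 long, wire loops at its ends, a red brush on a low rest in front. Origin: centre of its underside (without rest) on the table; x to its back, y along the row to its left end, z up. Four square bays, 59 mm clear, centred at x 0, y +96, +32, -32, -96 mm (left to right); rounded wall tops at z 40.5 mm, bay floor at z 4 mm.

How it is judged:
By the outcome, as a careful person would: the job done as asked, in the order asked, and still so for the second after the job is handed in, with the robot touching nothing.
It also fails if it takes over 109 s, if anything falls off the work surface, if the arm or the gripper's body presses on something with over 40 N, if the wrist force passes 120 N, or if a joint passes its speed limit or range.

ROBOT

A 6-joint arm with a two-finger parallel gripper is mounted at the origin on a cart in front of the work surface, level with it; the furniture and walls round the work are solid. World frame = base frame: x ahead of the robot, y to its left, z up, the work surface at z = 0. Lengths are in m, angles in degrees, forces in N, time in s.
With the tool pointing down it reaches from about 0.275 to 0.725 m from the base axis. Payload 15.9 kg.
Tool frame: the origin (TCP) lies midway between the tips of the shut fingers; the grasp point (between the pads) lies 19 mm behind it (arm.tcp_to_grasp is the distance from the TCP to the grasp point, in m); z points along the fingers, y is the line along which they close (so a half turn about z gives the same grasp; the last joint's range is limited). The gripper opens to 85 mm and grips with 20 to 120 N. Pads are 22 mm wide; open, the fingers measure 114 mm over their backs; the gripper's body (76 mm by 85 mm) begins 54 mm behind the grasp point. The pads swing forward as they close: fully open they stand 13 mm farther back than shut.
Start: joints at [70.646, 12.198, -1.971, 75.831, 0, 90], TCP at [0.166, 0.472, 0.231] pointing down, gripper open.
Joint ranges: [-170.91, 170.91], [-42.67, 98.43], [-65.05, 77.54], [-120.47, 116.71], [-90, 82.35], [-180, 180]. Speed limits (degrees/s): [108.29, 108.29, 136.94, 147.25, 180, 180].

INTERFACE

Orientations are given as a 3x3 rotation matrix whose columns are the frame's x, y, z axes.
In Python, from station import arm, eyes gives the robot as it stands.
- The arm moves only by the shell command python3 -m pendant 'ROWS'. ROWS is JSON, a list of rows, each a list of 7 numbers: the shift along the tool's x, y, z in units of 0.2 m (1.0 is 0.2 m), then the turn, a rotation vector about the tool's x, y, z in units of 30 degrees (1.0 is 30 degrees), then the finger opening in mm, from 0 to 85.4. A call has 1 to 10 rows; each row is the pose to reach, as a shift and turn from the pose commanded when the call began, along the tool's axes at that moment; what a row does not reach only later rows make up. A row lasts 1/12 s, in which the tool goes at most 41.7 mm and 7.16 degrees, less where a joint would pass 70% of its speed; a pose out of reach is approached as far as the arm can. A call with a number of a shift or a turn outside -1 to 1 is refused whole. A call with a gripper value outside its range is refused whole. The fingers move at their own pace and stop on an object; the grip force is fixed at half the most. Time passes only in rows, so rows that repeat a pose let the fingers close. It gives the time, the measured TCP pose, the force, the opening and the grip force at its end, in the units of the state.
- arm.read_state(): the state, without advancing time (a new reading comes with each control period).
- eyes.snapshot(name): name is "side" or "top" or "wrist"; returns a dict with "img" (480x640x3 uint8, red, green, blue), "z_map" (480x640 float32, m along the optical axis (not along the pixel's ray), 0 where there is no reading), "intrinsics" (3x3 intrinsics, pixels), "k1" (the pictures are not rectified: a ray, as slopes to the right and down, at radius r is drawn at 1 + k1 r^2 times it, then the intrinsics apply), "rvec" (rotation vector, rad) and "tvec" (3), from world to camera coordinates, as OpenCV has them. Camera axes: x right, y down, z forward; pixel columns grow to the right and rows downward; lengths in m; the calibration is good to about 2 mm. A picture is of the moment at which its call begins.
- arm.sign_off(): hands the job in; it is judged then, once.
Trained networks look in the newest picture that a camera, given by its name, has taken for a name from the list of things; names that differ only in an ending like _2 or _b are one class to them, and where a whole thing is asked for, a point or a joint stands for the part that bears it (a point fixed in the world has none). Each returns a list of dicts, best first, with "conf" (0 to 1); they miss things now and then, are a little off and sometimes report something else, mostly with a low value. They report only what shows in the picture. A call takes as long as a camera call.
- eyes.cut_out(camera, target): "region" (480x640 bool, what is visible of it) and "rect" ([left, top, width, height] in pixels, round what is visible of it).
The state is a dict: "clock": time; "joint_positions": joint angles; "joint_vel": joint speeds; "joint_efforts": joint torques, N m; "eef_pos": TCP position; "tool_rot": TCP orientation; "contact_force": force on the tool from outside, world axes, zero at the start; "wrist_torque": the same for the moment, N m; "opening": opening from 0.0 (shut) to 1.0 (fully open); "grip_force": force on a finger pad.
Only numpy, scipy, OpenCV 4.12 (cv2) and the standard library are available. Lean on these libraries where they do the work, as an engineer would, in place of code of your own. Each camera call takes 0.05 s, during which the arm holds its last target. There are 200 camera calls.

## Working session

There is one attempt and no reset: what is moved stays moved. The work goes in short steps, Python scripts to look and compute and a shell command to move; the robot and the scene stay as the last step left them, time stands still between calls to the robot, and variables do not carry over. Pictures are saved under pics/ and viewed, at most 14 in all, crops included, and the job is handed in when it is done.

```bash
ls; mkdir -p pics; cat > h.py <<'E'
import numpy as np, cv2
from station import arm, eyes
def pts(s):
    K=s["intrinsics"];z=s["z_map"];v,u=np.mgrid[0:480,0:640]
    d=np.stack([(u-K[0,2])/K[0,0],(v-K[1,2])/K[1,1]],-1)
    r2=(d**2).sum(-1);r=np.sqrt(r2);q=r.copy()
    for _ in range(8): q=r/(1+s["k1"]*q*q)
    d=d*(q/np.maximum(r,1e-9))[...,None]
    c=np.concatenate([d,np.ones((480,640,1))],-1)*z[...,None]
    R=cv2.Rodrigues(np.array(s["rvec"],float))[0]
    w=(c-np.array(s["tvec"]).ravel())@R
    w[z<=0]=np.nan
    return w
E
python3 - <<'E'
from h import *
for n in ["top","side"]:
    s=eyes.snapshot(n); cv2.imwrite(f"pics/{n}0.png",s["img"][...,::-1]); w=pts(s)
    np.save(f"{n}.npy",w)
    for t in ["bottle_blue","bottle_red","bottle_green","bottle_yellow","chip_blue","chip_red","chip_green","chip_yellow","storage_rack","caddy"]:
        for d in eyes.cut_out(n,t)[:2]:
            p=w[d["region"]]; p=p[~np.isnan(p[:,0])]
            if len(p)==0: print(n,t,"none");continue
            print(n,t,round(d["conf"],2),d["rect"],np.round(np.median(p,0),3),np.round(np.percentile(p,2,0),3),np.round(np.percentile(p,98,0),3))
st=arm.read_state();print(st)
E
```

```text
pics
top bottle_blue 0.96 [183.2, 205.8, 32.8, 35.6] [0.525 0.162 0.081] [0.509 0.147 0.023] [0.55  0.185 0.11 ]
top bottle_blue 0.64 [268.9, 247.9, 16.6, 13.4] [0.482 0.042 0.022] [0.472 0.028 0.012] [0.493 0.056 0.029]
top bottle_red 0.77 [218.5, 207.5, 34.0, 34.6] [0.525 0.1   0.086] [0.509 0.084 0.024] [0.549 0.126 0.115]
top bottle_green 0.66 [260.9, 209.4, 27.3, 32.7] [0.523 0.039 0.082] [0.509 0.02  0.016] [0.547 0.061 0.111]
top bottle_yellow 0.58 [140.5, 210.1, 40.6, 34.6] [0.525 0.225 0.084] [0.508 0.212 0.024] [0.553 0.251 0.114]
top chip_blue 0.54 [194.1, 253.3, 19.2, 11.3] [0.482 0.171 0.022] [0.472 0.156 0.014] [0.492 0.185 0.029]
top chip_red 0.54 [231.8, 247.7, 18.6, 16.0] [0.481 0.105 0.021] [0.47  0.092 0.007] [0.493 0.12  0.029]
top chip_green 0.7 [267.2, 245.8, 19.1, 16.7] [0.482 0.041 0.022] [0.472 0.028 0.008] [0.493 0.056 0.029]
top chip_yellow 0.55 [160.6, 251.2, 19.3, 14.8] [0.48  0.234 0.021] [0.47  0.22  0.008] [0.492 0.25  0.029]
top chip_yellow 0.31 [140.6, 204.0, 159.5, 65.1] [0.499 0.132 0.037] [0.464 0.004 0.005] [0.567 0.27  0.044]
top storage_rack 0.
[... 1515 characters left out ...]
    1.72604190e-03,  8.99986813e+01]), 'joint_vel': array([0.04887387, 0.00525885, 0.02105788, 0.03428366, 0.17347409,
       0.12037423]), 'joint_efforts': array([ 2.85421511e-04, -6.85969877e+01,  4.87323904e+01,  1.38704148e-03,
        3.15341877e-04, -4.35708387e-05]), 'eef_pos': array([0.16568943, 0.47173054, 0.23129992]), 'tool_rot': array([[-9.43495072e-01,  3.31386554e-01, -3.60902839e-05],
       [ 3.31386555e-01,  9.43495072e-01, -1.18452554e-05],
       [ 3.01256466e-05, -2.31357750e-05, -9.99999999e-01]]), 'contact_force': array([-0.31287398,  1.1794809 ,  0.27660549]), 'wrist_torque': array([0.02374875, 0.0192055 , 0.00548284]), 'grip_force': 0.0, 'opening': 1.0006183933742832}
```

```bash
python3 - <<'E'
import cv2
a=cv2.imread("pics/top0.png");cv2.imwrite("pics/topc.png",cv2.resize(a[160:300,120:520],(800,280),interpolation=cv2.INTER_CUBIC))
E
```

```text
(no output)
```

View pics/topc.png

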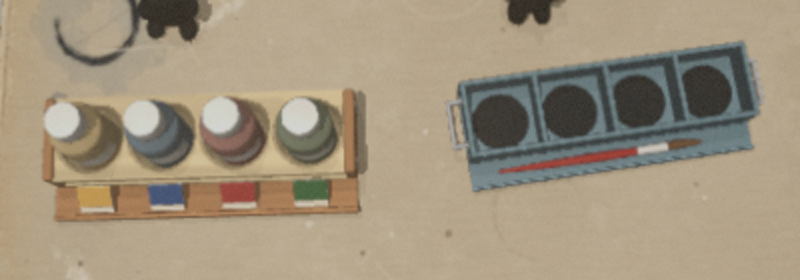

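View pics/side0.png

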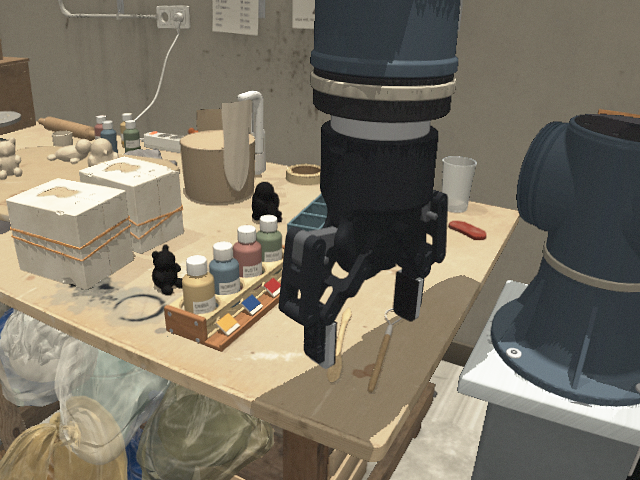

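View pics/top0.png

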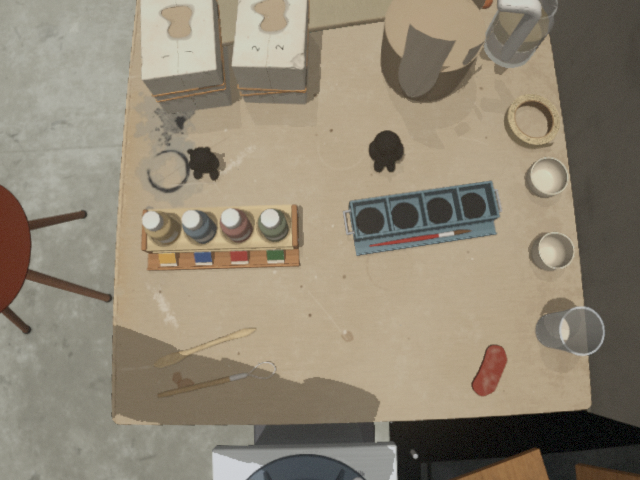

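The top view shows the row left to right (+y first) as yellow (160,225), blue (200,225), red (236,225), green (272,225), and the chips match. The caddy is turned a few degrees, with its brush side facing the robot, so its left is also +y. Next I'll get precise poses.

```bash
python3 - <<'E'
from h import *
s=eyes.snapshot("top"); w=pts(s)
print("cam",(-cv2.Rodrigues(np.array(s["rvec"],float))[0].T@np.array(s["tvec"]).ravel()).round(3))
def sel(x0,x1,y0,y1,z0,z1):
    m=(w[...,0]>x0)&(w[...,0]<x1)&(w[...,1]>y0)&(w[...,1]<y1)&(w[...,2]>z0)&(w[...,2]<z1)
    return w[m]
for n in ["yellow","blue","red","green"]:
    d=eyes.cut_out("top","bottle_"+n)[0]; p=w[d["region"]]; t=np.nanpercentile(p[:,2],97)
    q=p[p[:,2]>t-0.006]; (c,r)=cv2.minEnclosingCircle(q[:,:2].astype(np.float32))
    print(n,"cap",np.round(q.mean(0),4),"circ",np.round(c,4),round(r,4),len(q))
def rect(p,name):
    r=cv2.minAreaRect((p[:,:2]*1000).astype(np.float32)); print(name,r,len(p),np.median(p[:,2]))
rect(sel(.45,.62,-.05,.32,.034,.05),"rack top")
d=eyes.cut_out("top","caddy")[0]["region"]
c=w[d]; c=c[(c[:,2]>.034)&(c[:,2]<.046)]; rect(c,"caddy walls")
from scipy.optimize import minimize
# fit wall-grid: walls at |x|~31, y=0,+-64,+-128
def cost(a):
    cx,cy,th=a; R=np.array([[np.cos(th),np.sin(th)],[-np.sin(th),np.cos(th)]])
    l=(c[:,:2]-[cx,cy])@R.T
    dx=abs(abs(l[:,0])-.032); dy=np.min(abs(l[:,1:2]-np.array([-.128,-.064,0,.064,.128])),1)
    dd=np.where(abs(l[:,1])<.135,np.minimum(dx,dy),.02)+np.maximum(abs(l[:,0])-.036,0)+np.maximum(abs(l[:,1])-.132,0)
    return np.minimum(dd,.015).mean()
best=min((minimize(cost,[.56+i*.01,-.22+j*.015,np.deg2rad(t)],method="Nelder-Mead") for i in(-1,0,1,2) for j in (-1,0,1) for t in(4,7,10,-7)),key=lambda r:r.fun)
cx,cy,th=best.x; print("caddy",best.x.round(4),np.rad2deg(th),best.fun)
for y in(.096,.032,-.032,-.096): print("bay",round(cx-np.sin(th)*y,4),round(cy+np.cos(th)*y,4))
E
```

```text
cam [ 0.359 -0.044  0.874]
yellow cap [0.5313 0.2333 0.1123] circ [0.5322 0.2337] 0.015 254
blue cap [0.5319 0.1694 0.1085] circ [0.5329 0.1698] 0.0145 244
red cap [0.5326 0.105  0.1129] circ [0.533  0.1046] 0.0152 254
green cap [0.5311 0.0425 0.1086] circ [0.5313 0.0427] 0.0153 270
rack top ((531.8536376953125, 138.908447265625), (75.34121704101562, 274.22723388671875), 0.6099410057067871) 3076 0.039759782856825764
caddy walls ((557.1889038085938, -223.13499450683594), (69.82898712158203, 262.0577087402344), 7.035802364349365) 1270 0.0397111028663596
caddy [ 0.5568 -0.2228  0.1257] 7.202257115775145 0.0012232934073855687
bay 0.5447 -0.1275
bay 0.5528 -0.191
bay 0.5608 -0.2545
bay 0.5688 -0.318
```

```bash
cat > plan.py <<'E'
import sys; from h import *
from scipy.spatial.transform import Rotation as Rn
# usage: plan.py x y z yaw ... : shift/turn units from present pose to each target (tool down, tool y at yaw)
s=arm.read_state();R=s["tool_rot"];p=s["eef_pos"]
a=np.array(sys.argv[1:],float).reshape(-1,4)
print("t",round(s["clock"],2),"p",p.round(4),"yaw",round(np.degrees(np.arctan2(R[1,1],R[0,1])),2),"open",round(s["opening"],3),"grip",round(s["grip_force"],1),"F",s["contact_force"].round(1),"q",s["joint_positions"].round(0))
for t in a:
    th=np.radians(t[3]);y=np.array([np.cos(th),np.sin(th),0]);z=np.array([0,0,-1.]);T=np.stack([np.cross(y,z),y,z],1)
    print((R.T@(t[:3]-p)/.2).round(3),(Rn.from_matrix(R.T@T).as_rotvec(degrees=True)/30).round(3))
E
python3 plan.py .288 .33 .225 47 .41 .187 .22 23.5 .532 .0427 .2 0.6
```

```text
t 1.4 p [0.1657 0.4717 0.2313] yaw 70.65 open 0.998 grip 0.0 F [ 0.8 -0.7  0.3] q [71. 12. -2. 76.  0. 90.]
[-0.812 -0.466  0.032] [ 0.    -0.     0.788]
[-1.624 -0.938  0.056] [ 0.    -0.     1.572]
[-2.439 -1.417  0.156] [ 0.    -0.     2.335]
```

```bash
python3 -m pendant '[[-0.81,-0.47,0.03,0,0,0.79,85],[-0.81,-0.47,0.03,0,0,0.79,85],[-0.81,-0.47,0.03,0,0,0.79,85],[-0.81,-0.47,0.03,0,0,0.79,85],[-0.81,-0.47,0.03,0,0,0.79,85],[-0.81,-0.47,0.03,0,0,0.79,85]]'; python3 plan.py .41 .187 .22 23.5
```

```text
clock: 1.9
eef_pos: [0.2894, 0.3266, 0.2254]
tool_rot: [[-0.728, 0.686, 0.001], [0.686, 0.728, -0.0], [-0.001, 0.0, -1.0]]
contact_force: [-0.8, -0.3, -0.2]
opening: 0.994
grip_force: 0.0
t 1.9 p [0.2894 0.3266 0.2254] yaw 46.72 open 0.994 grip 0.0 F [-0.8 -0.3 -0.2] q [ 48.   5. -12.  74.  -0.  92.]
[-0.917 -0.095  0.028] [0.    0.001 0.774]
```

```bash
python3 -m pendant '[[-0.92,-0.1,0.03,0,0,0.77,85],[-0.92,-0.1,0.03,0,0,0.77,85],[-0.92,-0.1,0.03,0,0,0.77,85],[-0.92,-0.1,0.03,0,0,0.77,85],[-0.92,-0.1,0.03,0,0,0.77,85],[-0.92,-0.1,0.03,0,0,0.77,85]]'; python3 plan.py .532 .0425 .19 0.6
```

```text
clock: 2.4
eef_pos: [0.4101, 0.1869, 0.2191]
tool_rot: [[-0.401, 0.916, 0.0], [0.916, 0.401, -0.001], [-0.001, 0.0, -1.0]]
contact_force: [-0.1, -0.1, 0.0]
opening: 0.993
grip_force: 0.0
t 2.4 p [0.4101 0.1869 0.2191] yaw 23.63 open 0.993 grip 0.0 F [-0.1 -0.1  0. ] q [ 25.   7. -11.  73.  -0.  91.]
[-0.906  0.269  0.146] [0.    0.001 0.768]
```

```bash
python3 -m pendant '[[-0.905,0.27,0.145,0,0,0.77,85],[-0.905,0.27,0.145,0,0,0.77,85],[-0.905,0.27,0.145,0,0,0.77,85],[-0.905,0.27,0.145,0,0,0.77,85],[-0.905,0.27,0.145,0,0,0.77,85],[-0.905,0.27,0.145,0,0,0.77,85],[-0.905,0.27,0.145,0,0,0.77,85]]'; python3 plan.py .532 .0425 .052 0.6
python3 -c "
from h import *
cv2.imwrite('pics/w1.png',eyes.snapshot('wrist')['img'][...,::-1])"
```

```text
clock: 2.98
eef_pos: [0.5309, 0.0454, 0.1897]
tool_rot: [[-0.012, 1.0, -0.001], [1.0, 0.012, 0.0], [0.0, -0.001, -1.0]]
contact_force: [-1.3, 0.3, -0.9]
opening: 0.997
grip_force: 0.0
t 2.98 p [0.5309 0.0454 0.1897] yaw 0.68 open 0.997 grip 0.0 F [-1.3  0.3 -0.9] q [ 5. 17. -2. 71.  0. 94.]
[-0.014  0.006  0.688] [-0.002 -0.     0.003]
```

View pics/w1.png

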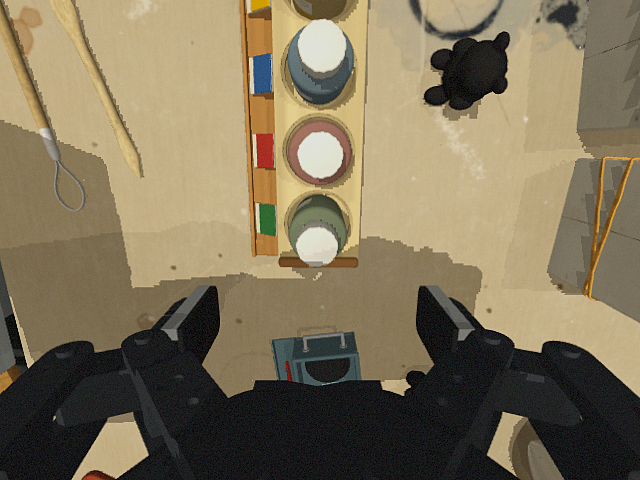

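The wrist view shows the green cap at (317,245), midway between the open fingers, with free floor on both sides. I'll descend and close.

```bash
python3 -m pendant '[[-0.014,0.006,0.15,0,0,0,85],[-0.014,0.006,0.3,0,0,0,85],[-0.014,0.006,0.45,0,0,0,85],[-0.014,0.006,0.6,0,0,0,85],[-0.014,0.006,0.69,0,0,0,85],[-0.014,0.006,0.69,0,0,0,85],[-0.014,0.006,0.69,0,0,0,85]]'; python3 plan.py .532 .0425 .052 0.6
```

```text
clock: 3.62
eef_pos: [0.5312, 0.0438, 0.0526]
tool_rot: [[-0.015, 1.0, -0.001], [1.0, 0.015, 0.0], [0.0, -0.001, -1.0]]
contact_force: [-0.4, 0.1, 1.6]
opening: 0.992
grip_force: 0.0
t 3.62 p [0.5312 0.0438 0.0526] yaw 0.84 open 0.992 grip 0.0 F [-0.4  0.1  1.6] q [  5.  22. -16.  53.   0.  94.]
[-0.007  0.004  0.003] [-0.002 -0.     0.008]
```

```bash
python3 -m pendant '[[-0.005,0.004,0,0,0,0,60],[-0.005,0.004,0,0,0,0,50],[-0.005,0.004,0,0,0,0,30],[-0.005,0.004,0,0,0,0,30],[-0.005,0.004,0,0,0,0,30],[-0.005,0.004,0,0,0,0,30],[-0.005,0.004,0,0,0,0,30],[-0.005,0.004,0,0,0,0,30]]'; python3 -m pendant '[[0,0,0,0,0,0,30],[0,0,-0.05,0,0,0,30],[0,0,-0.15,0,0,0,30],[0,0,-0.25,0,0,0,30],[0,0,-0.35,0,0,0,30],[0,0,-0.43,0,0,0,30],[0,0,-0.45,0,0,0,30],[0,0,-0.45,0,0,0,30]]'; python3 plan.py .5688 -.318 .14 7.1
python3 -c "
from h import *
cv2.imwrite('pics/w2.png',eyes.snapshot('wrist')['img'][...,::-1])"
```

```text
clock: 4.28
eef_pos: [0.5335, 0.0417, 0.0539]
tool_rot: [[-0.013, 1.0, 0.002], [1.0, 0.013, 0.0], [0.0, 0.002, -1.0]]
contact_force: [-4.7, 0.3, 15.2]
opening: 0.525
grip_force: 59.0
clock: 4.95
eef_pos: [0.5337, 0.0417, 0.1438]
tool_rot: [[-0.013, 1.0, 0.003], [1.0, 0.013, 0.0], [0.0, 0.003, -1.0]]
contact_force: [0.1, 0.2, -1.2]
opening: 0.525
grip_force: 61.7
t 4.95 p [0.5337 0.0417 0.1438] yaw 0.74 open 0.525 grip 61.7 F [ 0.1  0.2 -1.2] q [ 4. 18. -7. 65.  0. 94.]
[-1.8    0.152  0.019] [ 0.005 -0.    -0.212]
```

View pics/w2.png

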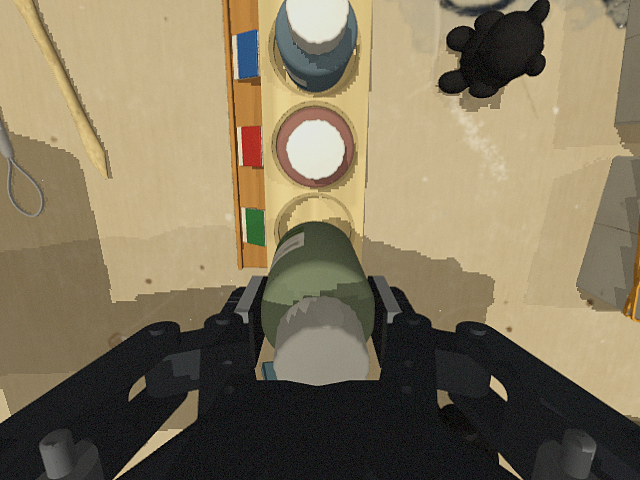

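Green is held upright (opening 0.525, grip 62 N, hanging clear of its hole). I'll carry it to bay 4, the rightmost.

```bash
python3 -m pendant '[[-0.05,0,0,0,0,0,30],[-0.15,0.01,0,0,0,-0.02,30],[-0.27,0.02,0,0,0,-0.04,30],[-0.41,0.03,0,0,0,-0.06,30],[-0.55,0.04,0,0,0,-0.08,30],[-0.69,0.05,0,0,0,-0.1,30],[-0.8,0.06,0,0,0,-0.11,30],[-0.87,0.07,0,0,0,-0.11,30],[-0.9,0.076,0,0,0,-0.11,30],[-0.9,0.076,0,0,0,-0.11,30]]'; python3 plan.py .5688 -.319 .14 7.1
```

```text
clock: 5.83
eef_pos: [0.5501, -0.1391, 0.1416]
tool_rot: [[-0.069, 0.998, -0.001], [0.998, 0.069, 0.0], [0.0, -0.001, -1.0]]
contact_force: [-0.2, 0.5, -1.8]
opening: 0.527
grip_force: 61.6
t 5.83 p [ 0.5501 -0.1391  0.1416] yaw 3.95 open 0.527 grip 61.6 F [-0.2  0.5 -1.8] q [-14.  22.  -2.  66.  -0.  72.]
[-0.904  0.031  0.007] [-0.002 -0.001 -0.105]
```

```bash
python3 -m pendant '[[-0.05,0,0,0,0,0,30],[-0.15,0.01,0,0,0,-0.02,30],[-0.27,0.01,0,0,0,-0.04,30],[-0.41,0.015,0,0,0,-0.06,30],[-0.55,0.02,0,0,0,-0.08,30],[-0.69,0.025,0,0,0,-0.1,30],[-0.8,0.03,0,0,0,-0.105,30],[-0.87,0.031,0,0,0,-0.105,30],[-0.905,0.031,0.005,0,0,-0.105,30],[-0.905,0.031,0.005,0,0,-0.105,30]]'; python3 plan.py .5688 -.319 .049 7.1
python3 - <<'E'
from h import *
s=eyes.snapshot("top");cv2.imwrite("pics/t2.png",s["img"][...,::-1]);w=pts(s)
for d in eyes.cut_out("top","bottle_green")[:2]:
    p=w[d["region"]];print(d["conf"],d["rect"],np.nanmedian(p,0))
E
```

```text
clock: 6.67
eef_pos: [0.5693, -0.3187, 0.1407]
tool_rot: [[-0.125, 0.992, -0.0], [0.992, 0.125, 0.0], [0.0, -0.0, -1.0]]
contact_force: [0.3, 1.6, -1.6]
opening: 0.526
grip_force: 61.6
t 6.67 p [ 0.5693 -0.3187  0.1407] yaw 7.17 open 0.526 grip 61.6 F [ 0.3  1.6 -1.6] q [-29.  32.  14.  72.  -0.  54.]
[-0.001 -0.002  0.459] [-0.001 -0.001  0.002]
0.59 [476.3, 165.5, 32.4, 41.1] [ 0.56242527 -0.30344479  0.16220074]
```

View pics/t2.png

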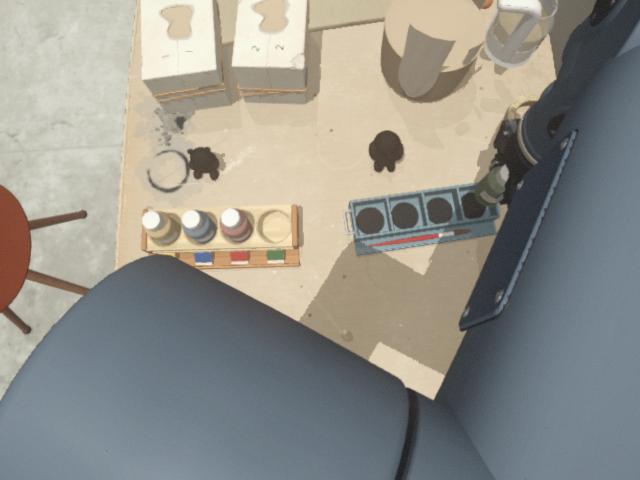

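The picture shows the green bottle at (490,185), above the rightmost bay (475,205). I'll lower it.

```bash
python3 -m pendant '[[0,0,0.08,0,0,0,30],[0,0,0.17,0,0,0,30],[0,0,0.26,0,0,0,30],[0,0,0.34,0,0,0,30],[0,0,0.39,0,0,0,30],[0,0,0.42,0,0,0,30],[0,0,0.435,0,0,0,30],[0,0,0.445,0,0,0,30],[0,0,0.45,0,0,0,30]]'; python3 plan.py .5688 -.319 .048 7.1
```

```text
clock: 7.52
eef_pos: [0.5697, -0.3182, 0.0519]
tool_rot: [[-0.126, 0.992, 0.001], [0.992, 0.126, -0.0], [-0.0, 0.001, -1.0]]
contact_force: [0.5, -0.3, -1.0]
opening: 0.523
grip_force: 61.6
t 7.52 p [ 0.5697 -0.3182  0.0519] yaw 7.21 open 0.523 grip 61.6 F [ 0.5 -0.3 -1. ] q [-29.  35.   5.  61.   0.  54.]
[-0.003 -0.005  0.019] [0.001 0.001 0.004]
```

```bash
python3 -m pendant '[[0,0,0.005,0,0,0,30],[0,0,0.01,0,0,0,30],[0,0,0.012,0,0,0,30],[0,0,0.012,0,0,0,30]]'; python3 plan.py
```

```text
clock: 7.85
eef_pos: [0.5694, -0.3183, 0.049]
tool_rot: [[-0.125, 0.992, 0.0], [0.992, 0.125, -0.0], [-0.0, 0.0, -1.0]]
contact_force: [0.7, 0.0, -1.6]
opening: 0.522
grip_force: 61.6
t 7.85 p [ 0.5694 -0.3183  0.049 ] yaw 7.19 open 0.522 grip 61.6 F [ 0.7  0.  -1.6] q [-29.  35.   5.  60.   0.  54.]
```

```bash
python3 -m pendant '[[0,0,0.004,0,0,0,30],[0,0,0.008,0,0,0,30],[0,0,0.01,0,0,0,30],[0,0,0.01,0,0,0,30]]'; python3 plan.py
```

```text
clock: 8.18
eef_pos: [0.5695, -0.3187, 0.048]
tool_rot: [[-0.125, 0.992, 0.001], [0.992, 0.125, -0.001], [-0.001, 0.001, -1.0]]
contact_force: [-4.6, 1.3, 10.9]
opening: 0.524
grip_force: 63.0
t 8.18 p [ 0.5695 -0.3187  0.048 ] yaw 7.18 open 0.524 grip 63.0 F [-4.6  1.3 10.9] q [-29.  35.   5.  60.  -0.  54.]
```

Contact comes at TCP z 0.048, as predicted. I'll open, rise, and start back.

```bash
python3 -m pendant '[[0,0,-0.005,0,0,0,47],[0,0,-0.005,0,0,0,50],[0,0,-0.005,0,0,0,60],[0,0,-0.005,0,0,0,70],[0,0,-0.005,0,0,0,85],[0,0,-0.005,0,0,0,85],[0,0,-0.005,0,0,0,85]]'; python3 -m pendant '[[0,0,-0.05,0,0,0,85],[0,0,-0.15,0,0,0,85],[0,0,-0.3,0,0,0,85],[0,0,-0.45,0,0,0,85],[0,0,-0.6,0,0,0,85],[0,0,-0.65,0,0,0,85],[0,0,-0.65,0,0,0,85]]';python3 plan.py .551 -.12 .185 4 .533 .1046 .18 .6
python3 - <<'E'
from h import *
s=eyes.snapshot("top");w=pts(s)
for d in eyes.cut_out("top","bottle_green")[:2]:
    p=w[d["region"]];t=np.nanpercentile(p[:,2],95);q=p[p[:,2]>t-.006];print(d["conf"],d["rect"],q.mean(0))
E
```

```text
clock: 8.77
eef_pos: [0.5693, -0.3182, 0.0478]
tool_rot: [[-0.125, 0.992, -0.0], [0.992, 0.125, 0.0], [0.0, -0.0, -1.0]]
contact_force: [0.0, 0.3, -0.5]
opening: 0.996
grip_force: 0.0
clock: 9.35
eef_pos: [0.5706, -0.319, 0.1819]
tool_rot: [[-0.125, 0.992, 0.005], [0.992, 0.125, -0.003], [-0.003, 0.004, -1.0]]
contact_force: [-0.1, -0.3, 0.8]
opening: 0.997
grip_force: 0.0
t 9.35 p [ 0.5706 -0.319   0.1819] yaw 7.2 open 0.997 grip 0.0 F [-0.1 -0.3  0.8] q [-29.  31.  19.  77.   0.  54.]
[ 0.999  0.027 -0.019] [0.009 0.006 0.107]
[2.125 0.079 0.003] [0.009 0.006 0.22 ]
0.88 [462.5, 184.4, 34.3, 34.6] [ 0.56637889 -0.31615703  0.10246391]
```

Green stands in bay 4 with its top at 0.1025, against about 0.104 expected. Next is red.

```bash
python3 -m pendant '[[0.99,0.03,-0.02,0,0,0.1,85],[0.99,0.03,-0.02,0,0,0.1,85],[0.99,0.03,-0.02,0,0,0.1,85],[0.99,0.03,-0.02,0,0,0.1,85],[0.99,0.03,-0.02,0,0,0.1,85],[0.99,0.03,-0.02,0,0,0.1,85]]';python3 plan.py .533 .0 .18 1.5 .533 .1046 .18 .6
```

```text
clock: 9.95
eef_pos: [0.5491, -0.116, 0.181]
tool_rot: [[-0.077, 0.997, -0.002], [0.997, 0.077, 0.002], [0.002, -0.002, -1.0]]
contact_force: [-0.1, 0.7, 0.4]
opening: 0.997
grip_force: 0.0
t 9.95 p [ 0.5491 -0.116   0.181 ] yaw 4.43 open 0.997 grip 0.0 F [-0.1  0.7  0.4] q [-12.  20.   2.  71.   0.  74.]
[ 0.585 -0.035  0.006] [-0.004 -0.003  0.098]
[1.106 0.005 0.007] [-0.004 -0.003  0.128]
```

```bash
python3 -m pendant '[[0.95,0,0,0,0,0.12,85],[0.95,0,0,0,0,0.12,85],[0.95,0,0,0,0,0.12,85],[0.95,0,0,0,0,0.12,85],[0.95,0,0,0,0,0.12,85],[0.95,0,0,0,0,0.12,85],[0.95,0,0,0,0,0.12,85]]';python3 plan.py .533 .1046 .054 .6
```

```text
clock: 10.53
eef_pos: [0.5358, 0.0693, 0.1808]
tool_rot: [[-0.013, 1.0, -0.002], [1.0, 0.013, -0.0], [-0.0, -0.002, -1.0]]
contact_force: [-0.9, -0.8, -0.1]
opening: 0.994
grip_force: 0.0
t 10.53 p [0.5358 0.0693 0.1808] yaw 0.73 open 0.994 grip 0.0 F [-0.9 -0.8 -0.1] q [ 7. 18. -2. 70. -0. 97.]
[ 0.177 -0.011  0.634] [-0.004  0.001  0.004]
```

```bash
python3 -m pendant '[[0.177,-0.013,0,0,0,0,85],[0.177,-0.013,0,0,0,0,85],[0.177,-0.013,0.15,0,0,0,85],[0.177,-0.013,0.3,0,0,0,85],[0.177,-0.013,0.45,0,0,0,85],[0.177,-0.013,0.58,0,0,0,85],[0.177,-0.013,0.634,0,0,0,85],[0.177,-0.013,0.634,0,0,0,85],[0.177,-0.013,0.634,0,0,0,85]]';python3 plan.py .533 .1046 .054 .6
```

```text
clock: 11.28
eef_pos: [0.5331, 0.1027, 0.0546]
tool_rot: [[-0.009, 1.0, -0.002], [1.0, 0.009, -0.0], [-0.0, -0.002, -1.0]]
contact_force: [0.7, 0.5, 0.6]
opening: 0.996
grip_force: 0.0
t 11.28 p [0.5331 0.1027 0.0546] yaw 0.53 open 0.996 grip 0.0 F [0.7 0.5 0.6] q [ 11.  23. -14.  53.  -0. 100.]
[ 0.009 -0.001  0.003] [-0.003  0.001 -0.002]
```

```bash
python3 -m pendant '[[0.009,0,0,0,0,0,60],[0.009,0,0,0,0,0,50],[0.009,0,0,0,0,0,30],[0.009,0,0,0,0,0,30],[0.009,0,0,0,0,0,30],[0.009,0,0,0,0,0,30],[0.009,0,0,0,0,0,30],[0.009,0,0,0,0,0,30]]'; python3 -m pendant '[[0,0,0,0,0,0,30],[0,0,-0.05,0,0,0,30],[0,0,-0.15,0,0,0,30],[0,0,-0.25,0,0,0,30],[0,0,-0.35,0,0,0,30],[0,0,-0.43,0,0,0,30],[0,0,-0.45,0,0,0,30],[0,0,-0.45,0,0,0,30]]'; python3 plan.py .548 -.08 .14 4 .5608 -.2545 .14 7.1
```

```text
clock: 11.95
eef_pos: [0.534, 0.1057, 0.0564]
tool_rot: [[-0.011, 1.0, 0.001], [1.0, 0.011, 0.0], [0.0, 0.001, -1.0]]
contact_force: [-4.7, -1.1, 11.9]
opening: 0.519
grip_force: 59.4
clock: 12.62
eef_pos: [0.5344, 0.1058, 0.1466]
tool_rot: [[-0.01, 1.0, 0.003], [1.0, 0.01, 0.001], [0.001, 0.003, -1.0]]
contact_force: [-0.0, -0.7, -1.3]
opening: 0.514
grip_force: 61.2
t 12.62 p [0.5344 0.1058 0.1466] yaw 0.6 open 0.514 grip 61.2 F [-0.  -0.7 -1.3] q [ 11.  19.  -5.  66.   0. 101.]
[-0.929  0.058  0.033] [ 0.005 -0.001 -0.113]
[-1.803  0.113  0.032] [ 0.005 -0.001 -0.217]
```

```bash
python3 -m pendant '[[-0.05,0,0,0,0,0,30],[-0.15,0.01,0,0,0,-0.02,30],[-0.27,0.02,0,0,0,-0.04,30],[-0.41,0.03,0,0,0,-0.06,30],[-0.55,0.035,0,0,0,-0.08,30],[-0.69,0.045,0,0,0,-0.1,30],[-0.8,0.05,0,0,0,-0.11,30],[-0.87,0.055,0.01,0,0,-0.11,30],[-0.9,0.057,0.02,0,0,-0.11,30],[-0.9,0.057,0.02,0,0,-0.11,30]]'; python3 plan.py .5608 -.2545 .14 7.1
```

```text
clock: 13.45
eef_pos: [0.546, -0.0756, 0.1397]
tool_rot: [[-0.066, 0.998, -0.002], [0.998, 0.066, 0.0], [0.0, -0.002, -1.0]]
contact_force: [1.2, -0.1, -2.0]
opening: 0.517
grip_force: 61.2
t 13.45 p [ 0.546  -0.0756  0.1397] yaw 3.79 open 0.517 grip 61.2 F [ 1.2 -0.1 -2. ] q [-8. 20. -5. 65. -0. 78.]
[-0.898  0.015 -0.002] [-0.004 -0.001 -0.11 ]
```

```bash
python3 -m pendant '[[-0.05,0,0,0,0,0,30],[-0.15,0.005,0,0,0,-0.02,30],[-0.27,0.01,0,0,0,-0.04,30],[-0.41,0.01,0,0,0,-0.06,30],[-0.55,0.01,0,0,0,-0.08,30],[-0.69,0.015,0,0,0,-0.1,30],[-0.8,0.015,0,0,0,-0.11,30],[-0.87,0.015,0,0,0,-0.11,30],[-0.897,0.015,0,0,0,-0.11,30],[-0.897,0.015,0,0,0,-0.11,30]]'; python3 plan.py .5608 -.2545 .051 7.1
```

```text
clock: 14.28
eef_pos: [0.562, -0.2534, 0.1408]
tool_rot: [[-0.124, 0.992, -0.0], [0.992, 0.124, 0.0], [0.0, -0.0, -1.0]]
contact_force: [-0.3, 0.2, -0.8]
opening: 0.516
grip_force: 61.2
t 14.28 p [ 0.562  -0.2534  0.1408] yaw 7.15 open 0.516 grip 61.2 F [-0.3  0.2 -0.8] q [-24.  28.   7.  69.   0.  59.]
[-0.005 -0.006  0.449] [-0.001 -0.     0.002]
```

```bash
python3 -m pendant '[[-0.005,-0.006,0.08,0,0,0,30],[-0.005,-0.006,0.17,0,0,0,30],[-0.005,-0.006,0.26,0,0,0,30],[-0.005,-0.006,0.34,0,0,0,30],[-0.005,-0.006,0.39,0,0,0,30],[-0.005,-0.006,0.42,0,0,0,30],[-0.005,-0.006,0.435,0,0,0,30],[-0.005,-0.006,0.44,0,0,0,30],[-0.005,-0.006,0.44,0,0,0,30]]';  python3 -m pendant '[[0,0,0.004,0,0,0,30],[0,0,0.008,0,0,0,30],[0,0,0.008,0,0,0,30]]'; python3 plan.py
```

```text
clock: 15.03
eef_pos: [0.5613, -0.2541, 0.0537]
tool_rot: [[-0.125, 0.992, 0.001], [0.992, 0.125, -0.0], [-0.0, 0.001, -1.0]]
contact_force: [0.1, 0.4, -0.8]
opening: 0.518
grip_force: 61.2
clock: 15.28
eef_pos: [0.5611, -0.2543, 0.0518]
tool_rot: [[-0.125, 0.992, 0.0], [0.992, 0.125, -0.0], [-0.0, 0.0, -1.0]]
contact_force: [1.5, -0.8, -0.3]
opening: 0.516
grip_force: 61.2
t 15.28 p [ 0.5611 -0.2543  0.0518] yaw 7.19 open 0.516 grip 61.2 F [ 1.5 -0.8 -0.3] q [-24.  31.  -2.  58.  -0.  58.]
```

```bash
python3 -m pendant '[[0,0,0.004,0,0,0,30],[0,0,0.008,0,0,0,30],[0,0,0.008,0,0,0,30],[0,0,0.008,0,0,0,30]]'; python3 plan.py
```

```text
clock: 15.62
eef_pos: [0.5611, -0.2544, 0.0504]
tool_rot: [[-0.125, 0.992, 0.001], [0.992, 0.125, -0.0], [-0.0, 0.001, -1.0]]
contact_force: [-2.6, 1.4, 6.0]
opening: 0.518
grip_force: 61.9
t 15.62 p [ 0.5611 -0.2544  0.0504] yaw 7.19 open 0.518 grip 61.9 F [-2.6  1.4  6. ] q [-24.  31.  -2.  57.  -0.  58.]
```

Contact at 0.0504, again as predicted. I'll release red and go back for blue.

```bash
python3 -m pendant '[[0,0,-0.003,0,0,0,47],[0,0,-0.003,0,0,0,50],[0,0,-0.003,0,0,0,60],[0,0,-0.003,0,0,0,70],[0,0,-0.003,0,0,0,85],[0,0,-0.003,0,0,0,85],[0,0,-0.003,0,0,0,85]]'; python3 -m pendant '[[0,0,-0.05,0,0,0,85],[0,0,-0.15,0,0,0,85],[0,0,-0.3,0,0,0,85],[0,0,-0.45,0,0,0,85],[0,0,-0.6,0,0,0,85],[0,0,-0.65,0,0,0,85],[0,0,-0.65,0,0,0,85]]';python3 plan.py .551 -.06 .182 4 .5325 .1696 .18 .6
python3 - <<'E'
from h import *
s=eyes.snapshot("top");w=pts(s)
for n in ("red","green"):
  for d in eyes.cut_out("top","bottle_"+n)[:1]:
    p=w[d["region"]];t=np.nanpercentile(p[:,2],95);q=p[p[:,2]>t-.006];print(d["conf"],d["rect"],q.mean(0))
E
```

```text
clock: 16.2
eef_pos: [0.561, -0.2542, 0.0505]
tool_rot: [[-0.125, 0.992, -0.0], [0.992, 0.125, 0.0], [0.0, -0.0, -1.0]]
contact_force: [0.5, -0.3, -0.5]
opening: 0.996
grip_force: 0.0
clock: 16.78
eef_pos: [0.5623, -0.2548, 0.1843]
tool_rot: [[-0.125, 0.992, 0.005], [0.992, 0.125, -0.002], [-0.003, 0.005, -1.0]]
contact_force: [0.5, -0.1, -0.3]
opening: 0.995
grip_force: 0.0
t 16.78 p [ 0.5623 -0.2548  0.1843] yaw 7.2 open 0.995 grip 0.0 F [ 0.5 -0.1 -0.3] q [-24.  27.  12.  75.  -0.  58.]
[0.974 0.066 0.009] [0.009 0.005 0.107]
[2.124 0.118 0.016] [0.009 0.005 0.22 ]
0.78 [425.5, 187.6, 33.7, 37.0] [ 0.55837407 -0.24653299  0.11960974]
```

```bash
python3 -m pendant '[[0.97,0.06,0.01,0,0,0.1,85],[0.97,0.06,0.01,0,0,0.1,85],[0.97,0.06,0.01,0,0,0.1,85],[0.97,0.06,0.01,0,0,0.1,85],[0.97,0.06,0.01,0,0,0.1,85],[0.97,0.06,0.01,0,0,0.1,85]]'; python3 -m pendant '[[0.95,0.06,0,0,0,0.1,85],[0.95,0.06,0,0,0,0.1,85],[0.95,0.06,0,0,0,0.1,85],[0.95,0.06,0,0,0,0.1,85],[0.95,0.06,0,0,0,0.1,85],[0.95,0.06,0,0,0,0.1,85],[0.95,0.06,0,0,0,0.1,85]]';python3 plan.py .5325 .1696 .054 .6
python3 - <<'E'
from h import *
s=eyes.snapshot("top");w=pts(s);cv2.imwrite("pics/t3.png",s["img"][...,::-1])
for n in ("red","green"):
  for d in eyes.cut_out("top","bottle_"+n)[:1]:
    p=w[d["region"]];t=np.nanpercentile(p[:,2],95);q=p[p[:,2]>t-.006];print(n,d["conf"],d["rect"],q.mean(0))
E
```

```text
clock: 17.43
eef_pos: [0.5472, -0.0556, 0.1772]
tool_rot: [[-0.077, 0.997, -0.002], [0.997, 0.077, 0.001], [0.002, -0.002, -1.0]]
contact_force: [-0.9, 0.1, -0.5]
opening: 0.993
grip_force: 0.0
clock: 18.02
eef_pos: [0.546, 0.1308, 0.1772]
tool_rot: [[-0.023, 1.0, -0.002], [1.0, 0.023, -0.001], [-0.001, -0.002, -1.0]]
contact_force: [0.4, -0.3, -0.2]
opening: 0.994
grip_force: 0.0
t 18.02 p [0.546  0.1308 0.1772] yaw 1.32 open 0.994 grip 0.0 F [ 0.4 -0.3 -0.2] q [ 13.  20.   1.  71.  -0. 102.]
[ 0.196 -0.062  0.616] [-0.004  0.001  0.024]
red 0.66 [176.2, 204.6, 124.0, 65.6] [0.52935204 0.08636879 0.03987727]
green 0.95 [461.7, 183.0, 35.7, 33.8] [ 0.56628204 -0.31630593  0.10249553]
```

View pics/t3.png

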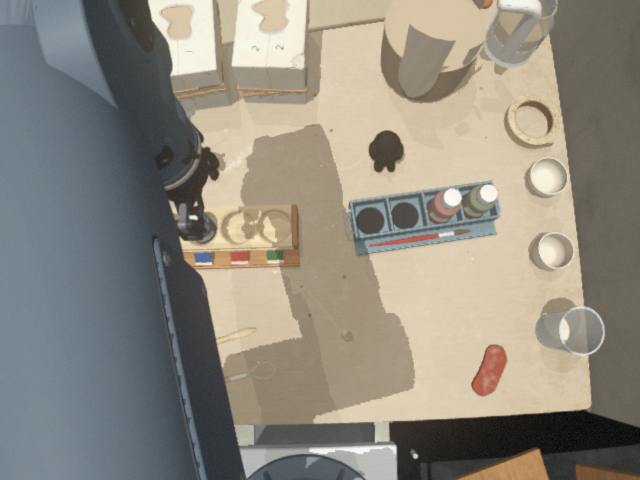

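The picture shows red at (445,205) and green at (482,200), both standing in the two right-hand bays. Now blue.

```bash
python3 -m pendant '[[0.2,-0.062,0,0,0,0.02,85],[0.2,-0.062,0,0,0,0.02,85],[0.2,-0.062,0.15,0,0,0.02,85],[0.2,-0.062,0.3,0,0,0.02,85],[0.2,-0.062,0.45,0,0,0.02,85],[0.2,-0.062,0.57,0,0,0.02,85],[0.2,-0.062,0.616,0,0,0.02,85],[0.2,-0.062,0.616,0,0,0.02,85],[0.2,-0.062,0.616,0,0,0.02,85]]';python3 plan.py .5325 .1696 .053 .6
```

```text
clock: 18.92
eef_pos: [0.5337, 0.1693, 0.056]
tool_rot: [[-0.009, 1.0, 0.0], [1.0, 0.009, -0.0], [-0.0, 0.0, -1.0]]
contact_force: [0.6, 0.3, 1.0]
opening: 0.991
grip_force: 0.0
t 18.92 p [0.5337 0.1693 0.056 ] yaw 0.54 open 0.991 grip 0.0 F [0.6 0.3 1. ] q [ 18.  24. -11.  54.  -0. 107.]
[ 0.002 -0.006  0.015] [ 0.     0.    -0.002]
```

```bash
python3 -m pendant '[[0.002,-0.006,0.015,0,0,0,60],[0.002,-0.006,0.015,0,0,0,50],[0.002,-0.006,0.015,0,0,0,30],[0.002,-0.006,0.015,0,0,0,30],[0.002,-0.006,0.015,0,0,0,30],[0.002,-0.006,0.015,0,0,0,30],[0.002,-0.006,0.015,0,0,0,30],[0.002,-0.006,0.015,0,0,0,30]]'; python3 -m pendant '[[0,0,0,0,0,0,30],[0,0,-0.05,0,0,0,30],[0,0,-0.15,0,0,0,30],[0,0,-0.25,0,0,0,30],[0,0,-0.35,0,0,0,30],[0,0,-0.43,0,0,0,30],[0,0,-0.45,0,0,0,30],[0,0,-0.45,0,0,0,30]]'; python3 plan.py .544 -.012 .14 4 .5528 -.191 .14 7.1
```

```text
clock: 19.58
eef_pos: [0.5326, 0.1705, 0.0535]
tool_rot: [[-0.011, 1.0, 0.001], [1.0, 0.011, 0.001], [0.001, 0.001, -1.0]]
contact_force: [-4.1, -0.4, 10.7]
opening: 0.526
grip_force: 59.7
clock: 20.25
eef_pos: [0.533, 0.1705, 0.1438]
tool_rot: [[-0.01, 1.0, 0.002], [1.0, 0.01, 0.001], [0.001, 0.002, -1.0]]
contact_force: [0.6, 0.2, -1.9]
opening: 0.527
grip_force: 61.6
t 20.25 p [0.533  0.1705 0.1438] yaw 0.6 open 0.527 grip 61.6 F [ 0.6  0.2 -1.9] q [ 18.  21.  -3.  66.  -0. 107.]
[-0.913  0.046  0.018] [ 0.005 -0.001 -0.113]
[-1.809  0.08   0.018] [ 0.005 -0.001 -0.217]
```

```bash
python3 -m pendant '[[-0.05,0,0,0,0,0,30],[-0.15,0.01,0,0,0,-0.02,30],[-0.27,0.015,0,0,0,-0.04,30],[-0.41,0.02,0,0,0,-0.06,30],[-0.55,0.03,0,0,0,-0.08,30],[-0.69,0.035,0,0,0,-0.1,30],[-0.8,0.04,0,0,0,-0.11,30],[-0.87,0.045,0.01,0,0,-0.11,30],[-0.91,0.046,0.01,0,0,-0.11,30],[-0.91,0.046,0.01,0,0,-0.11,30]]'; python3 plan.py .5528 -.191 .14 7.1
```

```text
clock: 21.08
eef_pos: [0.5426, -0.0132, 0.1393]
tool_rot: [[-0.066, 0.998, -0.002], [0.998, 0.066, -0.0], [-0.0, -0.002, -1.0]]
contact_force: [-0.3, -0.3, -1.4]
opening: 0.525
grip_force: 61.5
t 21.08 p [ 0.5426 -0.0132  0.1393] yaw 3.78 open 0.525 grip 61.5 F [-0.3 -0.3 -1.4] q [-1. 19. -6. 65. -0. 85.]
[-0.89  -0.008 -0.003] [-0.003  0.    -0.111]
```

```bash
python3 -m pendant '[[-0.05,0,0,0,0,0,30],[-0.15,0,0,0,0,-0.02,30],[-0.27,0,0,0,0,-0.04,30],[-0.41,-0.005,0,0,0,-0.06,30],[-0.55,-0.005,0,0,0,-0.08,30],[-0.69,-0.008,0,0,0,-0.1,30],[-0.8,-0.008,0,0,0,-0.11,30],[-0.87,-0.008,0,0,0,-0.11,30],[-0.892,-0.008,0,0,0,-0.11,30],[-0.892,-0.008,0,0,0,-0.11,30]]'; python3 plan.py .5528 -.191 .050 7.1
```

```text
clock: 21.92
eef_pos: [0.5538, -0.19, 0.14]
tool_rot: [[-0.124, 0.992, -0.0], [0.992, 0.124, 0.0], [0.0, -0.0, -1.0]]
contact_force: [0.1, 0.9, -1.3]
opening: 0.526
grip_force: 61.5
t 21.92 p [ 0.5538 -0.19    0.14  ] yaw 7.15 open 0.526 grip 61.5 F [ 0.1  0.9 -1.3] q [-19.  24.   1.  67.   0.  64.]
[-0.005 -0.005  0.45 ] [-0.001 -0.     0.002]
```

```bash
python3 -m pendant '[[-0.005,-0.005,0.08,0,0,0,30],[-0.005,-0.005,0.17,0,0,0,30],[-0.005,-0.005,0.26,0,0,0,30],[-0.005,-0.005,0.34,0,0,0,30],[-0.005,-0.005,0.39,0,0,0,30],[-0.005,-0.005,0.42,0,0,0,30],[-0.005,-0.005,0.435,0,0,0,30],[-0.005,-0.005,0.445,0,0,0,30],[-0.005,-0.005,0.445,0,0,0,30]]';  python3 -m pendant '[[0,0,0.004,0,0,0,30],[0,0,0.006,0,0,0,30],[0,0,0.006,0,0,0,30]]'; python3 plan.py
```

```text
clock: 22.67
eef_pos: [0.5532, -0.1907, 0.0517]
tool_rot: [[-0.125, 0.992, 0.0], [0.992, 0.125, -0.0], [-0.0, 0.0, -1.0]]
contact_force: [-0.2, 0.2, -1.2]
opening: 0.52
grip_force: 61.5
clock: 22.92
eef_pos: [0.5531, -0.191, 0.0505]
tool_rot: [[-0.125, 0.992, 0.001], [0.992, 0.125, -0.0], [-0.0, 0.001, -1.0]]
contact_force: [-0.1, -0.2, -1.4]
opening: 0.526
grip_force: 61.5
t 22.92 p [ 0.5531 -0.191   0.0505] yaw 7.19 open 0.526 grip 61.5 F [-0.1 -0.2 -1.4] q [-19.  27.  -7.  55.  -0.  64.]
```

```bash
python3 -m pendant '[[0,0,0.004,0,0,0,30],[0,0,0.008,0,0,0,30],[0,0,0.012,0,0,0,30],[0,0,0.012,0,0,0,30]]'; python3 plan.py
```

```text
clock: 23.25
eef_pos: [0.5529, -0.1909, 0.0477]
tool_rot: [[-0.125, 0.992, 0.0], [0.992, 0.125, -0.0], [-0.0, 0.0, -1.0]]
contact_force: [-0.3, -0.0, -0.3]
opening: 0.528
grip_force: 61.6
t 23.25 p [ 0.5529 -0.1909  0.0477] yaw 7.19 open 0.528 grip 61.6 F [-0.3 -0.  -0.3] q [-19.  28.  -7.  55.  -0.  64.]
```

```bash
python3 -m pendant '[[0,0,0.003,0,0,0,30],[0,0,0.005,0,0,0,30],[0,0,0.005,0,0,0,30]]'; python3 plan.py
```

```text
clock: 23.5
eef_pos: [0.553, -0.1911, 0.0476]
tool_rot: [[-0.125, 0.992, 0.001], [0.992, 0.125, -0.001], [-0.001, 0.001, -1.0]]
contact_force: [-6.6, 0.3, 12.4]
opening: 0.526
grip_force: 62.9
t 23.5 p [ 0.553  -0.1911  0.0476] yaw 7.18 open 0.526 grip 62.9 F [-6.6  0.3 12.4] q [-19.  28.  -7.  55.  -0.  64.]
```

```bash
python3 -m pendant '[[0,0,-0.005,0,0,0,47],[0,0,-0.005,0,0,0,50],[0,0,-0.005,0,0,0,60],[0,0,-0.005,0,0,0,70],[0,0,-0.005,0,0,0,85],[0,0,-0.005,0,0,0,85],[0,0,-0.005,0,0,0,85]]'; python3 -m pendant '[[0,0,-0.05,0,0,0,85],[0,0,-0.15,0,0,0,85],[0,0,-0.3,0,0,0,85],[0,0,-0.45,0,0,0,85],[0,0,-0.6,0,0,0,85],[0,0,-0.65,0,0,0,85],[0,0,-0.65,0,0,0,85]]';python3 plan.py .54 .005 .182 4 .5318 .2336 .18 .6
```

```text
clock: 24.08
eef_pos: [0.5529, -0.1908, 0.0477]
tool_rot: [[-0.125, 0.992, -0.0], [0.992, 0.125, 0.0], [0.0, -0.0, -1.0]]
contact_force: [-0.9, 0.6, -0.8]
opening: 0.998
grip_force: 0.0
clock: 24.67
eef_pos: [0.5544, -0.1914, 0.1813]
tool_rot: [[-0.125, 0.992, 0.005], [0.992, 0.125, -0.002], [-0.002, 0.005, -1.0]]
contact_force: [-0.1, -0.5, -0.0]
opening: 0.998
grip_force: 0.0
t 24.67 p [ 0.5544 -0.1914  0.1813] yaw 7.2 open 0.998 grip 0.0 F [-0.1 -0.5 -0. ] q [-19.  23.   5.  72.  -0.  64.]
[ 0.983  0.052 -0.005] [0.009 0.004 0.107]
[2.122 0.154 0.003] [0.009 0.004 0.22 ]
```

```bash
python3 -m pendant '[[0.98,0.05,-0.01,0,0,0.1,85],[0.98,0.05,-0.01,0,0,0.1,85],[0.98,0.05,-0.01,0,0,0.1,85],[0.98,0.05,-0.01,0,0,0.1,85],[0.98,0.05,-0.01,0,0,0.1,85],[0.98,0.05,-0.01,0,0,0.1,85],[0.98,0.05,-0.01,0,0,0.1,85]]'; python3 -m pendant '[[0.95,0.03,0,0,0,0.1,85],[0.95,0.03,0,0,0,0.1,85],[0.95,0.03,0,0,0,0.1,85],[0.95,0.03,0,0,0,0.1,85],[0.95,0.03,0,0,0,0.1,85],[0.95,0.03,0,0,0,0.1,85],[0.95,0.03,0,0,0,0.1,85]]';python3 plan.py .5318 .2336 .054 .6
```

```text
clock: 25.25
eef_pos: [0.5377, 0.0063, 0.179]
tool_rot: [[-0.076, 0.997, -0.001], [0.997, 0.076, -0.0], [0.0, -0.001, -1.0]]
contact_force: [0.4, -1.2, 0.3]
opening: 1.0
grip_force: 0.0
clock: 25.83
eef_pos: [0.5303, 0.1948, 0.1789]
tool_rot: [[-0.022, 1.0, -0.001], [1.0, 0.022, -0.001], [-0.001, -0.001, -1.0]]
contact_force: [-1.3, -0.5, -0.5]
opening: 0.997
grip_force: 0.0
t 25.83 p [0.5303 0.1948 0.1789] yaw 1.26 open 0.997 grip 0.0 F [-1.3 -0.5 -0.5] q [ 20.  21.   2.  71.  -0. 109.]
[0.194 0.012 0.624] [-0.002  0.001  0.022]
```

```bash
python3 -m pendant '[[0.2,0.012,0,0,0,0.02,85],[0.2,0.012,0,0,0,0.02,85],[0.2,0.012,0.15,0,0,0.02,85],[0.2,0.012,0.3,0,0,0.02,85],[0.2,0.012,0.45,0,0,0.02,85],[0.2,0.012,0.58,0,0,0.02,85],[0.2,0.012,0.627,0,0,0.02,85],[0.2,0.012,0.627,0,0,0.02,85],[0.2,0.012,0.627,0,0,0.02,85]]';python3 plan.py .5318 .2336 .053 .6
```

```text
clock: 26.58
eef_pos: [0.5325, 0.2339, 0.055]
tool_rot: [[-0.009, 1.0, 0.0], [1.0, 0.009, -0.0], [-0.0, 0.0, -1.0]]
contact_force: [-0.5, -0.4, 1.0]
opening: 0.994
grip_force: 0.0
t 26.58 p [0.5325 0.2339 0.055 ] yaw 0.52 open 0.994 grip 0.0 F [-0.5 -0.4  1. ] q [ 24.  27.  -7.  56.  -0. 113.]
[-0.001 -0.003  0.01 ] [ 0.     0.    -0.003]
```

```bash
python3 -m pendant '[[0,-0.003,0.01,0,0,0,60],[0,-0.003,0.01,0,0,0,50],[0,-0.003,0.01,0,0,0,30],[0,-0.003,0.01,0,0,0,30],[0,-0.003,0.01,0,0,0,30],[0,-0.003,0.01,0,0,0,30],[0,-0.003,0.01,0,0,0,30],[0,-0.003,0.01,0,0,0,30]]'; python3 -m pendant '[[0,0,0,0,0,0,30],[0,0,-0.05,0,0,0,30],[0,0,-0.15,0,0,0,30],[0,0,-0.25,0,0,0,30],[0,0,-0.35,0,0,0,30],[0,0,-0.43,0,0,0,30],[0,0,-0.45,0,0,0,30],[0,0,-0.45,0,0,0,30]]'; python3 plan.py .54 .053 .14 4 .5447 -.1275 .14 7.1
```

```text
clock: 27.25
eef_pos: [0.5318, 0.2352, 0.0536]
tool_rot: [[-0.011, 1.0, 0.002], [1.0, 0.011, 0.001], [0.001, 0.002, -1.0]]
contact_force: [-2.7, -1.4, 9.4]
opening: 0.526
grip_force: 60.1
clock: 27.92
eef_pos: [0.5321, 0.2352, 0.1439]
tool_rot: [[-0.01, 1.0, 0.002], [1.0, 0.01, 0.001], [0.001, 0.002, -1.0]]
contact_force: [0.0, -1.3, -1.4]
opening: 0.526
grip_force: 61.4
t 27.92 p [0.5321 0.2352 0.1439] yaw 0.6 open 0.526 grip 61.4 F [ 0.  -1.3 -1.4] q [ 24.  23.   1.  67.  -0. 113.]
[-0.911  0.03   0.019] [ 0.005 -0.002 -0.113]
[-1.814  0.044  0.018] [ 0.005 -0.002 -0.217]
```

```bash
python3 -m pendant '[[-0.05,0,0,0,0,0,30],[-0.15,0.005,0,0,0,-0.02,30],[-0.27,0.01,0,0,0,-0.04,30],[-0.41,0.015,0,0,0,-0.06,30],[-0.55,0.02,0,0,0,-0.08,30],[-0.69,0.025,0,0,0,-0.1,30],[-0.8,0.03,0,0,0,-0.11,30],[-0.87,0.03,0.01,0,0,-0.11,30],[-0.91,0.03,0.01,0,0,-0.11,30],[-0.91,0.03,0.01,0,0,-0.11,30]]'; python3 plan.py .5447 -.1275 .14 7.1
```

```text
clock: 28.75
eef_pos: [0.5385, 0.0512, 0.1394]
tool_rot: [[-0.066, 0.998, -0.002], [0.998, 0.066, -0.0], [-0.0, -0.002, -1.0]]
contact_force: [-0.2, 0.4, -0.7]
opening: 0.521
grip_force: 61.4
t 28.75 p [0.5385 0.0512 0.1394] yaw 3.79 open 0.521 grip 61.4 F [-0.2  0.4 -0.7] q [ 5. 19. -6. 65. -0. 92.]
[-0.894 -0.028 -0.003] [-0.003  0.    -0.11 ]
```

```bash
python3 -m pendant '[[-0.05,0,0,0,0,0,30],[-0.15,-0.005,0,0,0,-0.02,30],[-0.27,-0.01,0,0,0,-0.04,30],[-0.41,-0.015,0,0,0,-0.06,30],[-0.55,-0.02,0,0,0,-0.08,30],[-0.69,-0.025,0,0,0,-0.1,30],[-0.8,-0.03,0,0,0,-0.11,30],[-0.87,-0.03,0,0,0,-0.11,30],[-0.897,-0.03,0,0,0,-0.11,30],[-0.897,-0.03,0,0,0,-0.11,30]]'; python3 plan.py .5447 -.1275 .050 7.1
```

```text
clock: 29.58
eef_pos: [0.5455, -0.1268, 0.1401]
tool_rot: [[-0.124, 0.992, -0.0], [0.992, 0.124, 0.0], [0.0, -0.0, -1.0]]
contact_force: [0.3, 0.2, -0.8]
opening: 0.519
grip_force: 61.4
t 29.58 p [ 0.5455 -0.1268  0.1401] yaw 7.14 open 0.519 grip 61.4 F [ 0.3  0.2 -0.8] q [-13.  21.  -3.  66.   0.  70.]
[-0.003 -0.004  0.45 ] [-0.    -0.     0.001]
```

```bash
python3 -m pendant '[[-0.003,-0.004,0.08,0,0,0,30],[-0.003,-0.004,0.17,0,0,0,30],[-0.003,-0.004,0.26,0,0,0,30],[-0.003,-0.004,0.34,0,0,0,30],[-0.003,-0.004,0.39,0,0,0,30],[-0.003,-0.004,0.42,0,0,0,30],[-0.003,-0.004,0.435,0,0,0,30],[-0.003,-0.004,0.445,0,0,0,30],[-0.003,-0.004,0.445,0,0,0,30]]';  python3 -m pendant '[[0,0,0.004,0,0,0,30],[0,0,0.008,0,0,0,30],[0,0,0.012,0,0,0,30],[0,0,0.012,0,0,0,30]]'; python3 plan.py
```

```text
clock: 30.33
eef_pos: [0.545, -0.127, 0.0516]
tool_rot: [[-0.125, 0.992, 0.0], [0.992, 0.125, -0.0], [-0.0, 0.0, -1.0]]
contact_force: [-0.5, -0.5, -0.5]
opening: 0.517
grip_force: 61.5
clock: 30.67
eef_pos: [0.5448, -0.1273, 0.049]
tool_rot: [[-0.125, 0.992, 0.0], [0.992, 0.125, -0.0], [-0.0, 0.0, -1.0]]
contact_force: [-0.1, 0.0, -1.1]
opening: 0.52
grip_force: 61.5
t 30.67 p [ 0.5448 -0.1273  0.049 ] yaw 7.19 open 0.52 grip 61.5 F [-0.1  0.  -1.1] q [-13.  25. -12.  54.  -0.  70.]
```

```bash
python3 -m pendant '[[0,0,0.004,0,0,0,30],[0,0,0.008,0,0,0,30],[0,0,0.009,0,0,0,30],[0,0,0.009,0,0,0,30]]'; python3 plan.py
```

```text
clock: 31.0
eef_pos: [0.5449, -0.1274, 0.0476]
tool_rot: [[-0.125, 0.992, 0.001], [0.992, 0.125, -0.0], [-0.0, 0.001, -1.0]]
contact_force: [-2.4, -0.2, 7.4]
opening: 0.518
grip_force: 62.4
t 31.0 p [ 0.5449 -0.1274  0.0476] yaw 7.19 open 0.518 grip 62.4 F [-2.4 -0.2  7.4] q [-13.  25. -12.  53.  -0.  70.]
```

Yellow is in contact with the bay floor. I'll release, rise, move aside and check.

```bash
python3 -m pendant '[[0,0,-0.003,0,0,0,47],[0,0,-0.003,0,0,0,50],[0,0,-0.003,0,0,0,60],[0,0,-0.003,0,0,0,70],[0,0,-0.003,0,0,0,85],[0,0,-0.003,0,0,0,85],[0,0,-0.003,0,0,0,85]]'; python3 -m pendant '[[0,0,-0.05,0,0,0,85],[0,0,-0.15,0,0,0,85],[0,0,-0.3,0,0,0,85],[0,0,-0.45,0,0,0,85],[0,0,-0.6,0,0,0,85],[0,0,-0.7,0,0,0,85],[0,0,-0.7,0,0,0,85]]'; python3 -m pendant '[[0.98,0.05,0,0,0,0,85],[0.98,0.05,0,0,0,0,85],[0.98,0.05,0,0,0,0,85],[0.98,0.05,0,0,0,0,85],[0.98,0.05,0,0,0,0,85],[0.98,0.05,0,0,0,0,85],[0.98,0.05,0,0,0,0,85]]'; python3 -m pendant '[[0.8,-0.2,0,0,0,0,85],[0.8,-0.2,0,0,0,0,85],[0.8,-0.2,0,0,0,0,85],[0.8,-0.2,0,0,0,0,85],[0.8,-0.2,0,0,0,0,85],[0.8,-0.2,0,0,0,0,85],[0.8,-0.2,0,0,0,0,85]]'
python3 - <<'E'
from h import *
s=eyes.snapshot("top");w=pts(s);cv2.imwrite("pics/t4.png",cv2.resize(s["img"][150:290,320:560,::-1],(720,420)))
for n in ("yellow","blue","red","green"):
  for d in eyes.cut_out("top","bottle_"+n)[:1]:
    p=w[d["region"]];t=np.nanpercentile(p[:,2],95);q=p[p[:,2]>t-.006];print(n,d["conf"],d["rect"],q.mean(0).round(4))
E
```

```text
clock: 31.58
eef_pos: [0.5447, -0.1272, 0.0476]
tool_rot: [[-0.125, 0.992, -0.0], [0.992, 0.125, 0.0], [0.0, -0.0, -1.0]]
contact_force: [0.0, -0.4, -0.4]
opening: 0.997
grip_force: 0.0
clock: 32.17
eef_pos: [0.5466, -0.1276, 0.193]
tool_rot: [[-0.125, 0.992, 0.007], [0.992, 0.125, -0.002], [-0.002, 0.006, -1.0]]
contact_force: [0.2, -0.7, 0.1]
opening: 0.992
grip_force: 0.0
clock: 32.75
eef_pos: [0.5298, 0.0699, 0.1879]
tool_rot: [[-0.128, 0.992, -0.0], [0.992, 0.128, -0.0], [-0.0, -0.0, -1.0]]
contact_force: [0.2, 0.5, 0.3]
opening: 0.993
grip_force: 0.0
clock: 33.33
eef_pos: [0.4707, 0.2214, 0.1878]
tool_rot: [[-0.125, 0.992, 0.0], [0.992, 0.125, -0.0], [-0.0, 0.0, -1.0]]
contact_force: [0.3, 0.4, -0.2]
opening: 0.996
grip_force: 0.0
yellow 0.73 [356.7, 196.7, 30.6, 36.7] [ 0.5452 -0.1275  0.1066]
blue 0.79 [392.7, 191.4, 31.5, 37.8] [ 0.5529 -0.1903  0.1028]
red 0.65 [427.3, 188.6, 37.8, 35.0] [ 0.5584 -0.2533  0.1064]
green 0.67 [464.1, 183.2, 33.7, 34.5] [ 0.5663 -0.3161  0.1022]
```

View pics/t4.png

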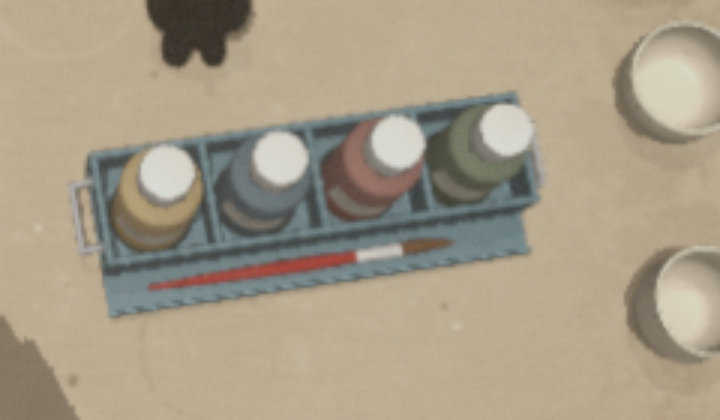

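The crop shows all four bottles upright in the bays: yellow (160,200), blue (265,185), red (375,165), green (480,150). Top heights match the bay floor and the robot is clear, so I'm handing in.

```bash
python3 -c "
from station import arm
print(arm.sign_off())"
```

```text
the job is handed in; nothing more can be done
None
```

All four bottles stand upright in the caddy, one to a bay, in the rack's left-to-right order (yellow, blue, red, green); I handed the job in at about 33 s on the robot clock, with the arm clear.

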